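# Clear the preheater and switch it on

## Task

Clear the two parts cups off the board preheater: nest the blue cup into the grey cup standing on the round white coaster, then the red cup into the blue one, each lowered in (not dropped) until fully home, so that one straight stack stands on the coaster. Only then turn the preheater's yellow switch clockwise until it clicks over to its on position, marked by the green dot. Leave the solder spool, the screwdriver and the circuit board where they are.

Things in the scene. Friction and masses are not known exactly. Their poses are not given: they have to be found in the camera images.
- grey_cup: Grey round plastic parts cup, 60 g, open top, upright near the coaster's centre. All 3 cups have one shape: 60 mm high; lower part tapers from 40 mm diameter at the underside to 54 at 36 mm height, where a flat shoulder steps out to an upright collar, 64 mm outside, 58 inside, from 36 to 60 mm height: grip that. Wall 3 mm, floor 5 mm. Origin: centre of underside, z up.
- blue_cup: Blue cup, same shape and origin, upright on the preheater's plate, left or right (blue and red swap), cup axes at least 100 mm apart. Fully nested, the upper cup's shoulder rests on the lower cup's rim: its origin lies 24 mm above the lower cup's, its whole 24 mm collar stays above the lower rim, and about 2 mm of sideways play remains.
- red_cup: Red cup, same shape, origin and nesting as the blue one, standing upright on the preheater's plate beside it.
- coaster: Fixed white plastic disc on the table, 92 mm in diameter, 4 mm thick. Origin: centre of its underside, on the table.
- preheater: Fixed black flat board preheater, 220 mm deep (x) by 300 wide (y), casing 55 mm high, with a sand-coloured plate (122 by 252 mm, centred 36 mm along its +x) whose top is at 60 mm. Its front strip, on the robot's side (-x), carries the switch 78 mm from the centre. Origin: centre of the underside; z up.
- switch (a joint): Rotary switch, upright axis: 0 = off, 1.2 rad = on (end stop), growing clockwise seen from above. Snap detent: it resists with about 0.12 N m at off, falling to nothing halfway (0.6 rad); beyond that it snaps by itself to on. Let go before halfway, it springs back. Friction 0.02 N m besides.
- switch_grip (a point): On the switch's axis, at grip height in its yellow bar (42 mm long, 14 thick; top 7 mm above this point, base disc of 22 mm radius 23 mm below, casing 36 mm below). Turns with the switch: x along the bar, black line on the bar's -x half. Off: bar along the preheater's x, line towards the robot. On: line points at the green dot, 69 degrees clockwise.
- spool: Bystander: solder spool standing on end, aluminium-coloured, 54 mm in diameter, 44 mm high, 250 g. Origin: centre of the underside.
- screwdriver: Bystander: screwdriver lying on the table, about 200 mm long along its x.
- board: Bystander: green circuit board lying on the table, 90 by 120 mm (its x, y), 15 mm high with its parts. Origin: centre of the underside.

How it is judged:
By the outcome, as a careful person would: the job done as asked, in the order asked, and still so for the second after the job is handed in, with the robot touching nothing.
It also fails if it takes over 69 s, if anything falls off the work surface, if the arm or the gripper's body presses on something with over 40 N, if the wrist force passes 120 N, or if a joint passes its speed limit or range.

## Robot

A 6-joint arm with a two-finger parallel gripper is mounted at the origin on the work surface. World frame = base frame: x ahead of the robot, y to its left, z up, the work surface at z = 0. Lengths are in mm, angles in rad, forces in N, time in s.
With the tool pointing down it reaches from about 250 to 725 mm from the base axis. Payload 9.7 kg.
Tool frame: the origin (TCP) lies midway between the tips of the shut fingers; the grasp point (between the pads) lies 19 mm behind it; z points along the fingers, y is the direction in which the jaws open and shut (so a half turn about z gives the same grasp; the last joint's range is limited). The gripper opens to 85 mm and grips with 20 to 120 N. Pads are 22 mm wide; open, the fingers measure 114 mm over their backs; the gripper's body (76 mm by 85 mm) begins 54 mm behind the grasp point. The pads swing forward as they close: fully open they stand 13 mm farther back than shut.
Start: joints at [0, 0.087, 0.176, 1.66, 0, 1.571], TCP at [549.997, -0, 231.284] pointing down, gripper open.
Joint ranges: [-3.13, 3.13], [-0.85, 1.81], [-1.15, 1.24], [-2.2, 2.28], [-1.44, 1.52], [-3.14, 3.14]. Speed limits (rad/s): [2.22, 2.22, 2.57, 3.14, 3.14, 3.14].

## Interface

Orientations are given as [roll, pitch, yaw] about the fixed x, y, z axes, in that order (R = Rz(yaw) Ry(pitch) Rx(roll)).
In Python, from workcell import r, vision gives the robot as it stands.
- The arm moves only by the tool step_arm, never from a script. Its argument "targets" is a list of rows, each a list of 7 numbers: the closure, from -1 (fully open) to 1 (shut), then the shift along the tool's x, y, z in m, then the turn, a rotation vector about the tool's x, y, z in rad. A call has 1 to 12 rows; each row is the pose to reach, as a shift and turn from the pose commanded when the call began, along the tool's axes at that moment; what a row does not reach only later rows make up. A row lasts 1/8 s, in which the tool goes at most 62.5 mm and 10.7 degrees, less where a joint would pass 70% of its speed; a pose out of reach is approached as far as the arm can. A call with a gripper value outside its range is refused whole. The fingers move at their own pace and stop on an object; the grip force is fixed at half the most. Time passes only in rows, so rows that repeat a pose let the fingers close. It gives the time, the measured TCP pose, the force and the opening at its end, in the units of the state.
- r.get_obs(): the state, without advancing time (a new reading comes with each control period).
- vision.snapshot(name): name is "scene" or "side" or "wrist"; returns a dict with "color" (384x512x3 uint8, red, green, blue), "intrinsics" (3x3 intrinsics, pixels), "D" ([k1, k2, p1, p2, k3] as OpenCV has them; the pictures are not rectified), "R" (3x3) and "t" (3): a world point X has camera coordinates R X + t. Camera axes: x right, y down, z forward; pixel columns grow to the right and rows downward; lengths in mm; the calibration is good to about 2 mm. A picture is of the moment at which its call begins. There is no depth.
- r.hand_in(): hands the job in, once; it reports no verdict.
The state is a dict: "time_s": time; "qpos": joint angles; "joint_velocities": joint speeds; "joint_efforts": joint torques, N m; "ee_pos": TCP position; "tcp_rot": TCP orientation; "force": force on the tool from outside, world axes, zero at the start; "moment": the same for the moment, N m; "grip_width": finger opening in mm.
Only numpy, scipy, OpenCV 4.12 (cv2) and the standard library are available. Lean on these libraries where they do the work, as an engineer would, in place of code of your own. Each camera call takes 0.05 s, during which the arm holds its last target.

## Working session

There is one attempt and no reset: what is moved stays moved. The work goes in short steps, Python scripts to look and compute and a tool call to move; the robot and the scene stay as the last step left them, time stands still between calls to the robot, and variables do not carry over. Pictures are saved under pics/ and viewed, and the job is handed in when it is done.

Besides the shell and the picture viewer there is one more tool, called after "Request:" as name([rows], argument=value, ...), one row to a line, values as JSON. step_arm: Moves the arm, as the interface text tells. Its arguments: {"type":"object","properties":{"targets":{"type":"array"}},"required":["targets"]}

```bash
ls; mkdir -p pics; python3 - <<'E'
from workcell import r, vision
import cv2
o=r.get_obs();print(o)
for n in("scene","side","wrist"):
    s=vision.snapshot(n);cv2.imwrite(f"pics/{n}0.png",s["color"][:,:,::-1]);print(n,s["intrinsics"],s["D"],s["R"],s["t"])
E
```

```text
pics
{'time_s': 0.0, 'qpos': array([ 4.76203844e-06,  8.74743732e-02,  1.75126689e-01,  1.65981939e+00,
       -2.48660053e-05,  1.57080198e+00]), 'joint_velocities': array([-5.40191641e-04,  3.79370017e-04, -1.06204017e-03, -8.35276587e-04,
        4.05637617e-05,  1.61905063e-03]), 'joint_efforts': array([ 7.68234549e-04, -5.20392072e+01,  4.64802504e+01,  1.63646933e-02,
        2.23589603e-05, -6.77332673e-05]), 'ee_pos': array([ 5.49760803e+02, -4.46882942e-03,  2.30571401e+02]), 'tcp_rot': array([-3.14022191e+00,  2.48737306e-05,  1.57079547e+00]), 'force': array([ 0.0702529 , -0.44486848, -0.98028061]), 'moment': array([ 0.03826593,  0.05800309, -0.02320002]), 'grip_width': 85.43414948442944}
scene [[402.12053174   0.         254.66238296]
 [  0.         402.12053174 194.76280499]
 [  0.           0.           1.        ]] [-0.10262218  0.          0.          0.          0.        ] [[ 0.88546862  0.46417716 -0.02202007]
 [ 0.29731797 -0.60231052 -0.74082661]
 [-0.35713771  0.64943175 -0.67133528]] [-501.93870655 -159.25504292 1388.08966272]
side [[391.26055846   0.         254.35174624]
 [  0.         391.26055846 196.58841221]
 [  0.           0.           1.        ]] [-0.13152534  0.          0.          0.          0.        ] [[ 9.65753294e-01 -2.59460932e-01 -7.74898762e-04]
 [-1.83974827e-01 -6.82670395e-01 -7.07187666e-01]
 [ 1.82958570e-01  6.83111380e-01 -7.07025462e-01]] [-631.00857908  134.80209437  877.32117957]
wrist [[275.45393935   0.         251.27097454]
 [  0.         275.45393935 197.97654079]
 [  0.           0.           1.        ]] [-0.01521591  0.          0.          0.          0.        ] [[ 9.99999170e-01 -3.83043841e-04 -1.23012671e-03]
 [ 4.07738301e-05 -9.44895238e-01  3.27372858e-01]
 [-1.28773903e-03 -3.27372636e-01 -9.44894438e-01]] [-549.63021062  -42.51124471  380.80655626]
```

View pics/scene0.png

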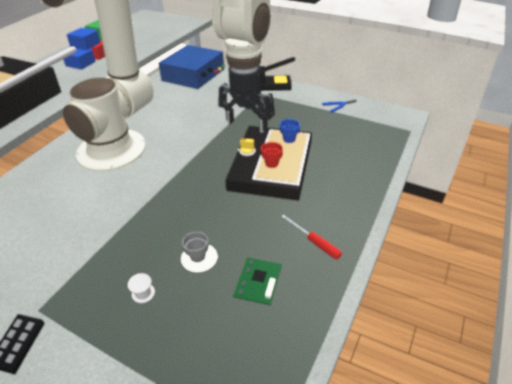

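View pics/side0.png

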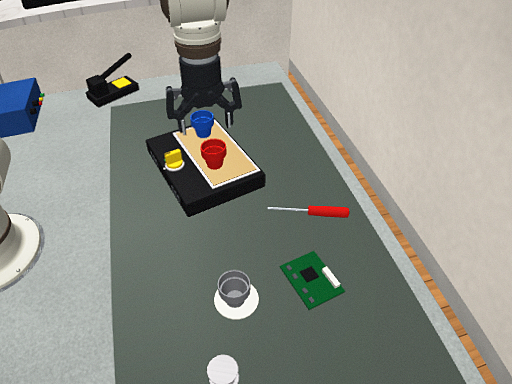

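View pics/wrist0.png

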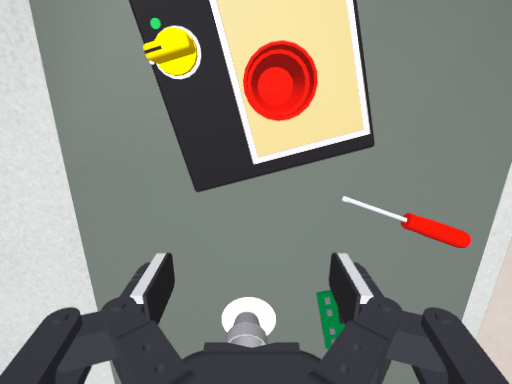

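```bash
cat > h.py <<'E'
from workcell import r, vision
import cv2, numpy as np
from scipy.optimize import least_squares
def snap(n,f=None):
    s=vision.snapshot(n)
    if f: cv2.imwrite(f"pics/{f}.png",s["color"][:,:,::-1])
    return s
def rays(s,uv):
    p=cv2.undistortPoints(np.asarray(uv,float).reshape(-1,1,2),s["intrinsics"],s["D"]).reshape(-1,2)
    d=np.c_[p,np.ones(len(p))]@s["R"]; c=-s["R"].T@s["t"]; return c,d
def onz(s,uv,z):
    c,d=rays(s,uv); k=(z-c[2])/d[:,2]; return (c+d*k[:,None])[:,:2]
def proj(s,X):
    rv=cv2.Rodrigues(s["R"])[0]; return cv2.projectPoints(np.asarray(X,float).reshape(-1,1,3),rv,s["t"],s["intrinsics"],s["D"])[0].reshape(-1,2)
def mask(s,col,roi=None):
    h=cv2.cvtColor(s["color"],cv2.COLOR_RGB2HSV); H,S,V=[h[:,:,i].astype(int) for i in range(3)]
    m={"red":((H<8)|(H>172))&(S>150)&(V>60),"blue":(H>105)&(H<130)&(S>140)&(V>60),"yellow":(H>22)&(H<34)&(S>180)&(V>90),
       "green":(H>45)&(H<80)&(S>130)&(V>60),"white":(S<25)&(V>215),"grey":(S<40)&(V>60)&(V<200),
       "tan":(H>10)&(H<26)&(S>60)&(S<150)&(V>150)}[col].astype(np.uint8)
    if roi: 
        k=np.zeros_like(m);k[roi[1]:roi[3],roi[0]:roi[2]]=1;m*=k
    return m
def biggest(m):
    c,_=cv2.findContours(m,cv2.RETR_EXTERNAL,cv2.CHAIN_APPROX_NONE); return max(c,key=cv2.contourArea).reshape(-1,2)
def rimfit(s,cnt,z,R=32.):
    """far-side contour points lie on the rim outer circle"""
    P=onz(s,cnt,z); c=(-s["R"].T@s["t"])[:2]; g=P.mean(0)
    for _ in range(6):
        u=(g-c)/np.linalg.norm(g-c)
        k=(P-g)@u>0.1*R
        f=least_squares(lambda x:np.hypot(*(P[k]-x).T)-R,g,loss="soft_l1"); g=f.x
    return g,np.sqrt(np.mean(f.fun**2)),k.sum()
def tri(ss,uvs):
    A=np.zeros((3,3));b=np.zeros(3);L=[]
    for s,uv in zip(ss,uvs):
        c,d=rays(s,[uv]);d=d[0]/np.linalg.norm(d[0]);M=np.eye(3)-np.outer(d,d);A+=M;b+=M@c;L.append((c,M))
    X=np.linalg.solve(A,b);return X,[np.linalg.norm(M@(X-c)) for c,M in L]
E
cat > a.py <<'E'
from h import *
S={n:snap(n) for n in("scene","side","wrist")}
roi={"scene":(210,110,330,210),"side":(140,90,262,200),"wrist":(130,0,400,150)}
for c in("red","blue"):
    for n in S:
        if n=="wrist" and c=="blue":continue
        m=mask(S[n],c,roi[n]);cn=biggest(m);print(c,n,cv2.boundingRect(cn),rimfit(S[n],cn,120))
for n in S:
    m=mask(S[n],"yellow",roi[n]);cn=biggest(m);print("yellow",n,cv2.boundingRect(cn),onz(S[n],[cn.mean(0)],91))
    m=mask(S[n],"tan",roi[n]);cn=biggest(m);b=cv2.boxPoints(cv2.minAreaRect(onz(S[n],cn,60).astype(np.float32)));print("plate",n,b.tolist(),b.mean(0))
m=mask(S["wrist"],"green",(130,0,180,40));cn=biggest(m);print("dot",onz(S["wrist"],[cn.mean(0)],55))
for n,ro in(("scene",(170,220,230,280)),("side",(205,260,270,325))):
    w=mask(S[n],"white",ro);w=biggest(w);print("coaster",n,cv2.boundingRect(w))
    P=onz(S[n],w,4); c=(-S[n]["R"].T@S[n]["t"])[:2]
    g=P.mean(0)
    near=None
    for _ in range(5):
        u=(g-c)/np.linalg.norm(g-c);k=((P-g)@u<5)
        f=least_squares(lambda x:np.hypot(*(P[k]-x).T)-46,g,loss="soft_l1");g=f.x
    print(g,np.sqrt(np.mean(f.fun**2)),k.sum())
    cv2.imwrite(f"pics/g_{n}.png",cv2.resize(S[n]["color"][ro[1]-20:ro[3]+10,ro[0]-10:ro[2]+10,::-1],None,fx=6,fy=6,interpolation=cv2.INTER_NEAREST))
E
python3 a.py
```

```text
red scene (260, 142, 22, 25) (array([573.41331211,  92.98732992]), np.float64(2.551957748049284), np.int64(25))
red side (201, 139, 25, 31) (array([573.82486918,  99.74124796]), np.float64(1.068411744724), np.int64(28))
red wrist (243, 41, 74, 80) (array([573.18740396, 100.49347935]), np.float64(0.4468434650160849), np.int64(106))
blue scene (280, 120, 20, 22) (array([571.02501835, 231.20453161]), np.float64(1.2824599945845927), np.int64(21))
blue side (190, 110, 24, 28) (array([567.95917444, 241.26160789]), np.float64(1.4427703885974468), np.int64(25))Traceback (most recent call last):
  File "a.py", line 9, in <module>
    m=mask(S[n],"yellow",roi[n]);cn=biggest(m);print("yellow",n,cv2.boundingRect(cn),onz(S[n],[cn.mean(0)],91))
                                    ~~~~~~~^^^
  File "h.py", line 24, in biggest
    c,_=cv2.findContours(m,cv2.RETR_EXTERNAL,cv2.CHAIN_APPROX_NONE); return max(c,key=cv2.contourArea).reshape(-1,2)
                                                                            ~~~^^^^^^^^^^^^^^^^^^^^^^^
ValueError: max() iterable argument is empty
```

```bash
sed -i 's/(H>22)&(H<34)&(S>180)&(V>90)/(H>20)\&(H<36)\&(S>165)\&(V>60)/' h.py
sed -i 's/^    m=mask(S\[n\],"yellow"/    if n=="scene":continue\n    m=mask(S[n],"yellow"/' a.py; python3 a.py; python3 -c "
from h import *
s=snap('scene');h=cv2.cvtColor(s['color'],cv2.COLOR_RGB2HSV);print(h[140:156:3,240:256:4].tolist())"
```

```text
red scene (260, 142, 22, 25) (array([574.72709136,  91.72767584]), np.float64(2.3801141647205615), np.int64(26))
red side (201, 139, 25, 31) (array([573.82486918,  99.74124796]), np.float64(1.0684117447203425), np.int64(28))
red wrist (243, 41, 74, 80) (array([573.17305342, 100.47895551]), np.float64(0.4294746633096306), np.int64(106))
blue scene (280, 120, 20, 22) (array([571.02501835, 231.20453161]), np.float64(1.2824599945564592), np.int64(21))
blue side (190, 110, 24, 28) (array([567.95917444, 241.26160789]), np.float64(1.4427703885974468), np.int64(25))
yellow side (164, 149, 19, 19) [[473.48630597 117.715492  ]]
plate side [[492.0956115722656, 268.9462890625], [556.5696411132812, 26.356983184814453], [673.8853759765625, 57.5364990234375], [609.4113159179688, 300.12579345703125]] [582.9905 163.2414]
yellow wrist (143, 28, 54, 48) [[473.53047814 129.95141604]]
plate wrist [[515.8228759765625, 179.09901428222656], [556.224609375, 25.864315032958984], [673.447265625, 56.77119445800781], [633.0455322265625, 210.00588989257812]] [594.6351   117.935104]
dot [[452.82132675 160.88967422]]
coaster scene (181, 246, 36, 26)
[ 542.20667644 -261.10880274] 14.013965885282847 74
coaster side (214, 285, 45, 34)
[ 545.08437834 -257.20070076] 12.624338541103434 103
[[[24, 128, 175], [24, 166, 208], [27, 157, 245], [25, 164, 228]], [[24, 131, 171], [24, 169, 207], [24, 172, 207], [24, 169, 196]], [[23, 139, 149], [24, 171, 204], [24, 175, 201], [24, 170, 197]], [[23, 100, 204], [27, 155, 246], [27, 157, 244], [24, 155, 224]], [[19, 22, 188], [24, 115, 230], [25, 135, 233], [20, 48, 218]], [[10, 13, 61], [17, 12, 149], [18, 20, 163], [8, 10, 103]]]
```

```bash
cat > b.py <<'E'
from h import *
S={n:snap(n) for n in("scene","side")}
for n,ro in(("scene",(170,220,230,280)),("side",(200,250,275,330))):
    s=S[n]; w=biggest(mask(s,"white",ro))
    P=onz(s,w,4);H=cv2.convexHull(P.astype(np.float32)).reshape(-1,2); 
    k=np.ones(len(P),bool);g=P.mean(0)
    f=least_squares(lambda x:np.hypot(*(P-x).T)-46,g,loss="cauchy",f_scale=1);g=f.x
    print(n,"coaster",g,np.median(abs(f.fun)),(abs(f.fun)<2).sum(),len(P))
    print(onz(s,[proj(s,[[g[0],g[1],4]])[0]],4), proj(s,[[g[0],g[1],64]]))
    im=s["color"][ro[1]:ro[3],ro[0]:ro[2],::-1]
    im=cv2.resize(im,None,fx=7,fy=7,interpolation=cv2.INTER_CUBIC)
    for z,R,cl in((4,46,(0,0,255)),(64,32,(0,255,0)),(64,29,(0,255,255)),(4,20,(255,0,0))):
        a=np.linspace(0,2*np.pi,60);q=proj(s,np.c_[g[0]+R*np.cos(a),g[1]+R*np.sin(a),0*a+z])
        cv2.polylines(im,[((q-np.array(ro[:2])+.5)*7).astype(int)],True,cl,1)
    cv2.imwrite(f"pics/g_{n}.png",im)
E
python3 b.py
```

```text
scene coaster [ 543.0759233  -262.50026044] 1.5257784143136703 55 98
[[ 543.0759233  -262.50026044]] [[195.69881407 240.89206416]]
side coaster [ 544.84616825 -258.46092323] 1.7326377538705344 71 133
[[ 544.84616825 -258.46092323]] [[234.89298339 281.88827311]]
```

View pics/g_side.png

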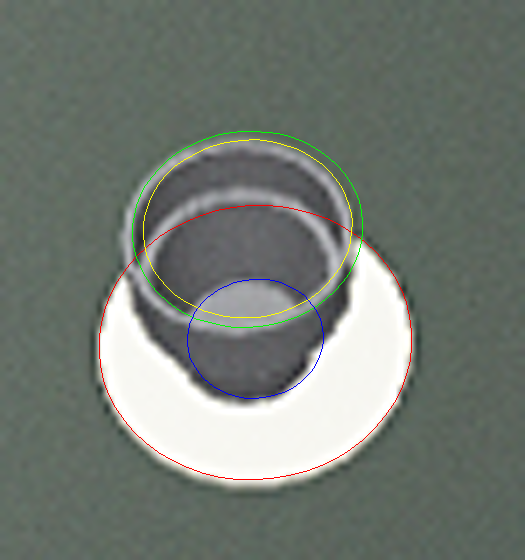

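```bash
python3 - <<'E'
from h import *
o=r.get_obs(); print(o["time_s"])
s=snap("wrist"); print("wrist cam centre",-s["R"].T@s["t"])
S=snap("side")
h=cv2.cvtColor(S["color"],cv2.COLOR_RGB2HSV)
print(h[268:300:3,234].tolist())
E
```

```text
0.6
wrist cam centre [550.14953593  84.28644241 373.70029191]
[[65, 33, 101], [113, 9, 111], [120, 15, 102], [101, 12, 171], [75, 5, 104], [90, 2, 106], [90, 5, 105], [113, 11, 95], [98, 6, 165], [102, 8, 167], [126, 12, 104]]
```

Request:
step_arm([
  [-1,0.06,0.018,0,0,0,0],
  [-1,0.12,0.018,0,0,0,0],
  [-1,0.18,0.018,0,0,0,0],
  [-1,0.24,0.018,0,0,0,0],
  [-1,0.24,0.018,0,0,0,0],
  [-1,0.24,0.018,0,0,0,0],
])

```text
time_s: 1.45
ee_pos: [567.9, 240.0, 231.1]
tcp_rot: [-3.141, 0.0, 1.572]
force: [0.0, -0.9, -0.3]
grip_width: 85.7
```

```bash
cat > c.py <<'E'
from h import *
import sys
col,z,f=sys.argv[1],float(sys.argv[2]),sys.argv[3]
o=r.get_obs();print(o["time_s"],o["ee_pos"],o["tcp_rot"],o["grip_width"],o["force"])
s=snap("wrist",f)
m=mask(s,col);cn=biggest(m);print(cv2.boundingRect(cn),cv2.contourArea(cn))
print(rimfit(s,cn,z), -s["R"].T@s["t"])
P=onz(s,cn,z);print(np.hypot(*(P-rimfit(s,cn,z)[0]).T).max())
E
python3 c.py blue 120 w1
```

```text
1.45 [567.86973789 240.01668204 231.06111007] [-3.14117891e+00  4.53531841e-04  1.57158380e+00] 85.6796746084844 [ 0.01950607 -0.89019545 -0.30560447]
(220, 157, 65, 66) 3202.5
(array([568.66098332, 243.54171461]), np.float64(0.621114959378282), np.int64(83)) [568.0319314  324.36799411 373.47333127]
33.27804610348445
```

View pics/w1.png

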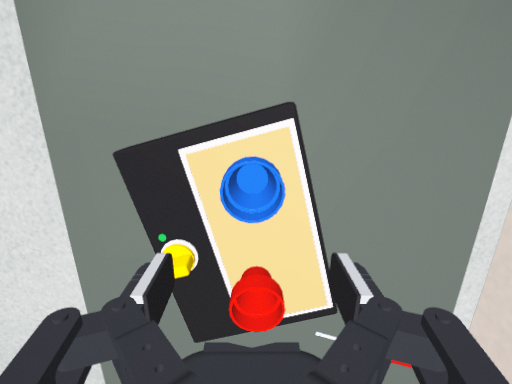

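```bash
cat >> h.py <<'E'
def fullfit(s,cnt,z):
    P=onz(s,cnt,z);f=least_squares(lambda x:np.hypot(*(P-x[:2]).T)-x[2],[*P.mean(0),32],loss="soft_l1");return f.x,np.sqrt(np.mean(f.fun**2))
E
echo 'print(fullfit(s,cn,z))' >> c.py; python3 c.py blue 120 w1b
```

```text
1.5 [568.04958788 239.33493942 231.33183432] [-3.14156283e+00  2.65916825e-04  1.57037224e+00] 85.53374048091901 [ 0.46035734 -1.27989762 -0.22374755]
(220, 156, 64, 66) 3205.5
(array([568.67168516, 243.48094985]), np.float64(0.6266364927626229), np.int64(83)) [568.24572477 323.66874249 373.70624763]
33.49123143980351
(array([568.60971803, 243.41850467,  31.60066302]), np.float64(0.9253537150443653))
```

Request:
step_arm([
  [-1,0.003,0.001,0.05,0,0,0],
  [-1,0.003,0.001,0.1,0,0,0],
  [-1,0.003,0.001,0.13,0,0,0],
  [-1,0.003,0.001,0.141,0,0,0],
  [-1,0.003,0.001,0.141,0,0,0],
])

```text
time_s: 2.17
ee_pos: [569.2, 242.3, 90.8]
tcp_rot: [3.141, -0.0, 1.57]
force: [0.1, 0.3, 0.1]
grip_width: 85.0
```

```bash
python3 - <<'E'
from h import *
snap("wrist","w2");s=snap("side","s2");cv2.imwrite("pics/s2c.png",cv2.resize(s["color"][50:210,120:290,::-1],None,fx=4,fy=4))
E
```

```text
(no output)
```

View pics/w2.png

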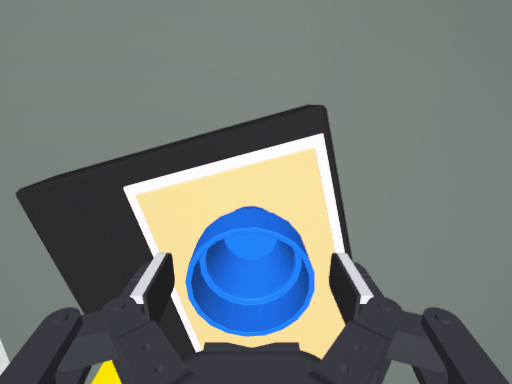

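View pics/s2c.png

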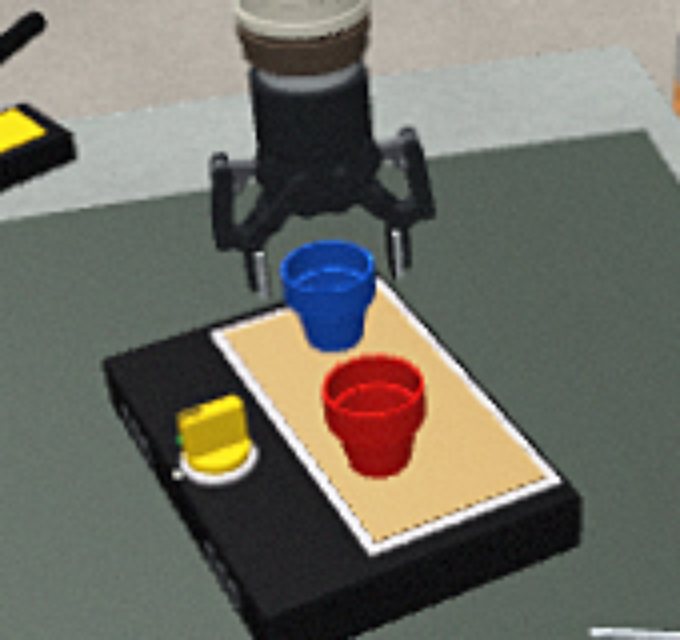

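```bash
python3 - <<'E'
from h import *
s=snap("side");print((proj(s,[[569-45,243,103.5],[569+45,243,103.5],[569,243,120],[569,243,60]])-[120,50])*4)
cn=biggest(mask(s,"blue",(185,100,230,145)));print(rimfit(s,cn,120),(cn.min(0)-[120,50])*4,(cn.max(0)-[120,50])*4)
E
```

```text
[[263.69424491 294.30373003]
 [392.08531827 274.29135456]
 [326.10222474 264.02672918]
 [333.78101332 335.39588797]]
(array([567.95917445, 241.26160791]), np.float64(1.442770391853215), np.int64(25)) [280 240] [372 348]
```

Request:
step_arm([
  [1,0,0,0,0,0,0],
  [1,0,0,0,0,0,0],
  [1,0,0,0,0,0,0],
  [1,0,0,0,0,0,0],
  [1,0,0,0,0,0,0],
  [1,0,0,0,0,0,0],
])

```text
time_s: 3.08
ee_pos: [569.7, 243.4, 91.9]
tcp_rot: [3.139, -0.001, 1.571]
force: [-0.2, -0.8, 6.0]
grip_width: 61.3
```

```bash
python3 - <<'E'
from h import *
snap("wrist","w3");s=snap("side","s3");cv2.imwrite("pics/s3c.png",cv2.resize(s["color"][50:210,120:290,::-1],None,fx=4,fy=4));print(r.get_obs()["grip_width"])
E
```

```text
62.109384343830236
```

View pics/w3.png

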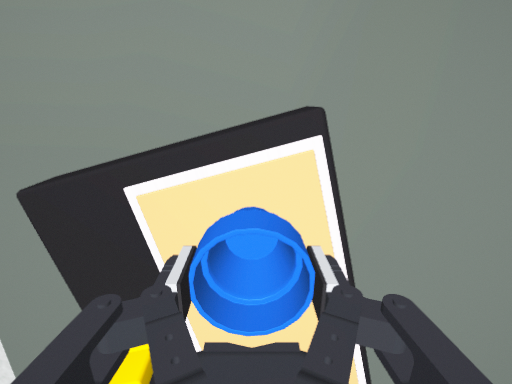

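View pics/s3c.png

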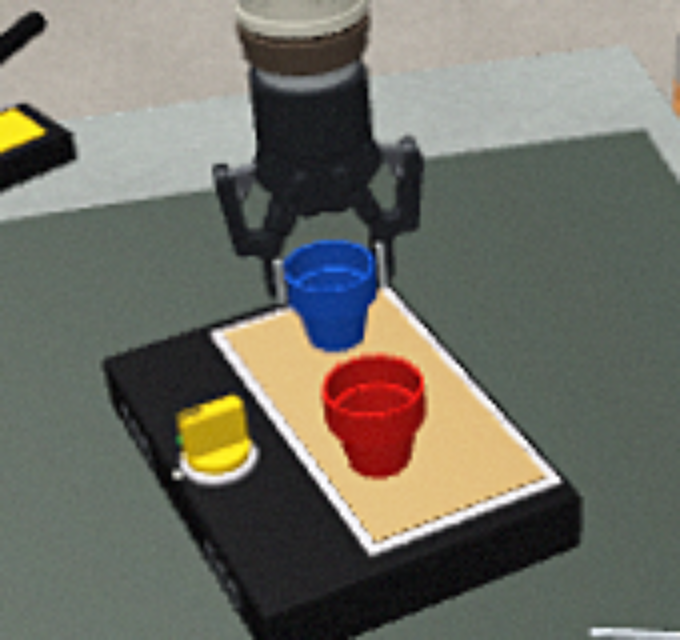

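Request:
step_arm([
  [1,0,0,-0.02,0,0,0],
  [1,0,0,-0.06,0,0,0],
  [1,0,0,-0.11,0,0,0],
  [1,-0.04,0,-0.13,0,0,0],
  [1,-0.1,-0.003,-0.14,0,0,0],
  [1,-0.16,-0.006,-0.14,0,0,0],
  [1,-0.22,-0.009,-0.14,0,0,0],
  [1,-0.28,-0.012,-0.14,0,0,0],
  [1,-0.34,-0.015,-0.14,0,0,0],
  [1,-0.4,-0.018,-0.14,0,0,0],
  [1,-0.46,-0.021,-0.14,0,0,0],
  [1,-0.51,-0.025,-0.14,0,0,0],
])

```text
time_s: 4.68
ee_pos: [543.6, -269.2, 230.4]
tcp_rot: [3.141, 0.0, 1.57]
force: [0.4, 0.1, -0.2]
grip_width: 61.5
```

Request:
step_arm([
  [1,-0.03,0,0,0,0,0],
  [1,-0.05,0,0,0,0,0],
  [1,-0.05,0,0,0,0,0],
  [1,-0.05,0,0,0,0,0],
])

```text
time_s: 5.18
ee_pos: [544.2, -316.1, 230.4]
tcp_rot: [3.142, -0.0, 1.572]
force: [-0.5, 0.1, -0.0]
grip_width: 61.7
```

```bash
python3 - <<'E'
from h import *
print(r.get_obs());s=snap("wrist","w4");snap("side","s4")
E
```

```text
{'time_s': 5.175, 'qpos': array([-5.26349240e-01,  2.85739803e-01,  4.03201640e-01,  1.68833246e+00,
        2.35828225e-04,  1.04369015e+00]), 'joint_velocities': array([ 0.01069403, -0.00834933, -0.00442535,  0.00047872, -0.00069128,
       -0.0024246 ]), 'joint_efforts': array([-9.31300242e-01, -6.39797044e+01,  4.66769993e+01, -4.30679996e-02,
       -3.50985245e-02, -1.06046224e-02]), 'ee_pos': array([ 544.22094171, -316.12736823,  230.41678834]), 'tcp_rot': array([ 3.14153824e+00, -2.41193283e-04,  1.57155326e+00]), 'force': array([-0.5071657 ,  0.08291753, -0.02236794]), 'moment': array([-0.00219346, -0.00134655,  0.01894928]), 'grip_width': 61.69372279937437}
```

View pics/w4.png

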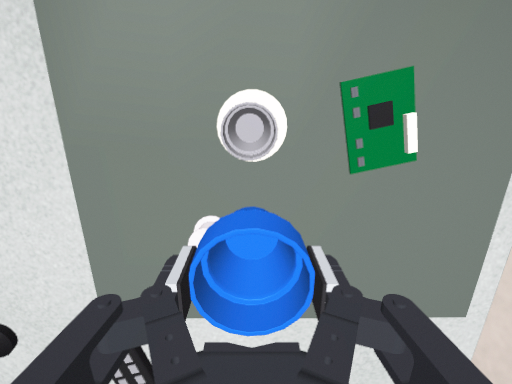

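View pics/s4.png

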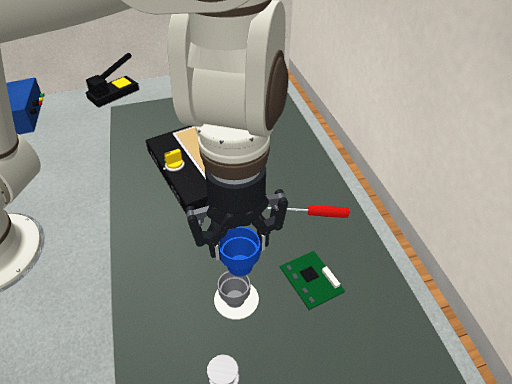

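```bash
cat > d.py <<'E'
from h import *
s=snap("wrist");o=r.get_obs();print(o["ee_pos"])
ro=(205,80,300,170);w=mask(s,"white",ro);c=biggest(w)
print("coaster",fullfit(s,c,4),rimfit(s,c,4,46.))
fill=cv2.drawContours(np.zeros_like(w),[c],-1,1,-1)
V=cv2.cvtColor(s["color"],cv2.COLOR_RGB2GRAY)
for th in(190,205,220):
    g=((V<th)&(cv2.erode(fill,np.ones((5,5)))>0)).astype(np.uint8);cc=biggest(g)
    print(th,"grey",cv2.boundingRect(cc),fullfit(s,cc,64),rimfit(s,cc,64))
b=biggest(mask(s,"blue"));zr=o["ee_pos"][2]+30
P=onz(s,b,zr)
for col in [b]: print("held",fullfit(s,col,zr),rimfit(s,col,zr))
# upright check via near half of contour
im=cv2.resize(s["color"][80:170,205:300,::-1],None,fx=6,fy=6,interpolation=cv2.INTER_CUBIC);cv2.drawContours(im,[((cc-[205,80]+.5)*6).astype(int)],-1,(0,0,255),1);cv2.imwrite("pics/w4c.png",im)
E
python3 d.py
```

```text
[ 544.27208949 -315.96688012  230.61823036]
coaster (array([ 544.66545274, -260.90985811,   44.04143597]), np.float64(6.203251254598072)) (array([ 544.62944529, -258.17646819]), np.float64(3.951096634303394), np.int64(124))Traceback (most recent call last):
  File "d.py", line 8, in <module>
    g=((V<th)&(cv2.erode(fill,np.ones((5,5)))>0)).astype(np.uint8);cc=biggest(g)
                                                                      ~~~~~~~^^^
  File "h.py", line 24, in biggest
    c,_=cv2.findContours(m,cv2.RETR_EXTERNAL,cv2.CHAIN_APPROX_NONE); return max(c,key=cv2.contourArea).reshape(-1,2)
                                                                            ~~~^^^^^^^^^^^^^^^^^^^^^^^
ValueError: max() iterable argument is empty
```

```bash
sed -i 's/c=biggest(w)/c=cv2.convexHull(np.argwhere(w)[:,::-1].copy()).reshape(-1,2)/' d.py; python3 d.py
```

```text
[ 544.23202653 -316.10595616  230.57649941]
coaster (array([ 544.79351192, -260.83592259,   45.5639158 ]), np.float64(0.26857938939388565)) (array([ 544.76033024, -260.27968849]), np.float64(0.42375152038335845), np.int64(15))
190 grey (222, 104, 54, 55) (array([ 541.55831543, -261.35781243,   28.92486177]), np.float64(0.7989361360619209)) (array([ 542.43004158, -256.95648176]), np.float64(1.3559215776324471), np.int64(76))
205 grey (221, 103, 56, 57) (array([ 541.71944701, -261.41888864,   29.87785189]), np.float64(1.1232328287320972)) (array([ 542.61076602, -258.04207398]), np.float64(1.3599810322770678), np.int64(76))
220 grey (221, 102, 57, 58) (array([ 541.87061845, -261.28366163,   30.11485523]), np.float64(1.1494725142863647)) (array([ 542.72050874, -258.1914724 ]), np.float64(1.3676103975493878), np.int64(77))
held (array([ 544.41667518, -312.31870255,   33.07546577]), np.float64(2.14937936845076)) (array([ 544.37574208, -314.33427808]), np.float64(0.4889238777145262), np.int64(153))
```

View pics/w4c.png

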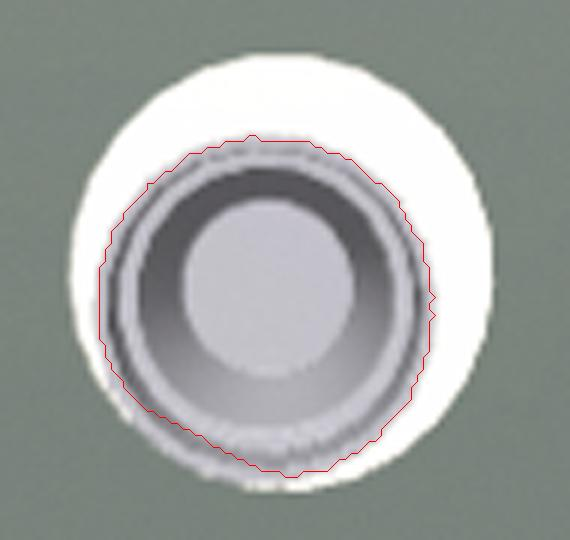

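```bash
cat >> d.py <<'E'
print("----")
for th in(190,205,220):
    g=((V<th)&(cv2.erode(fill,np.ones((5,5)))>0)).astype(np.uint8);cc=biggest(g)
    d=np.array([cv2.pointPolygonTest(c.astype(np.float32).reshape(-1,1,2),(float(p[0]),float(p[1])),True) for p in cc])
    q=cc[d>5];P=onz(s,q,64)
    f=least_squares(lambda x:np.hypot(*(P-x).T)-32,P.mean(0),loss="soft_l1");print(th,f.x,np.sqrt(np.mean(f.fun**2)),len(q),fullfit(s,q,64))
# inner step circle (bright ring, dark wall) floor: bright disc
g=((V>150)).astype(np.uint8)[80:170,205:300]
n,l,st,ce=cv2.connectedComponentsWithStats(g)
for i in range(n):print(st[i],ce[i]+[205,80])
cv2.imwrite("pics/x.png",cv2.resize(V[80:170,205:300],None,fx=6,fy=6,interpolation=cv2.INTER_CUBIC))
E
python3 d.py|sed -n '/----/,$p'
```

```text
----
190 [ 539.41488664 -264.59367732] 1.8103225148537572 94 (array([ 541.48957235, -261.57463387,   29.06114119]), np.float64(0.31197405325418104))
205 [ 540.32807279 -264.03109263] 0.8779867104979926 87 (array([ 541.36182913, -262.11777638,   30.28570215]), np.float64(0.27983097715085886))
220 [ 540.73513746 -263.59351997] 0.6892685753070763 85 (array([ 541.47822391, -262.05360467,   30.65104668]), np.float64(0.3419865980096068))
[   0    0   95   90 5166] [251.69821913 124.40766551]
[  11    9   72   73 3384] [252.4606974  124.64095745]
```

```bash
python3 - <<'E'
from h import *
s=snap("wrist")
f=lambda a:[205+a[0]/6-.5,80+a[1]/6-.5]
print(onz(s,[f((265,308.5)),f((97,308)),f((433,308)),f((265,137)),f((265,480))],64))
print(onz(s,[f((268,286)),f((182,286)),f((354,286)),f((268,198)),f((268,375))],9))
cs=cv2.HoughCircles(cv2.resize(cv2.cvtColor(s["color"],cv2.COLOR_RGB2GRAY)[80:170,205:300],None,fx=6,fy=6,interpolation=cv2.INTER_CUBIC),cv2.HOUGH_GRADIENT,1.0,5,param1=80,param2=40,minRadius=70,maxRadius=180)
for c in cs[0][:12]: print(c, onz(s,[f(c)],64),onz(s,[f(c)],9))
E
```

```text
[[ 541.47707852 -261.25546173]
 [ 510.79713593 -261.17230039]
 [ 572.15653907 -261.13741829]
 [ 541.54678936 -231.58366899]
 [ 541.40176774 -292.89532054]]
[[ 541.64082259 -261.76317094]
 [ 523.21863468 -261.77023494]
 [ 560.06288006 -261.74878261]
 [ 541.6728583  -243.70452911]
 [ 541.60709425 -280.63838819]]
[266.5 299.5 147.6] [[ 541.75432223 -259.65117665]] [[ 541.31367746 -264.58603043]]
[262.5 308.5 172.8] [[ 541.02055849 -261.25572422]] [[ 540.44929264 -266.47621182]]
[272.5 303.5 165.1] [[ 542.8474564  -260.36280378]] [[ 542.6014061  -265.42433799]]
[264.5 294.5 128.3] [[ 541.39190282 -258.76251535]] [[ 540.88674189 -263.53917394]]
[259.5 300.5 153.8] [[ 540.47762496 -259.82985072]] [[ 539.80970869 -264.7965112 ]]
[263.5 303.5 170.6] [[ 541.20553995 -260.36375911]] [[ 540.6672036  -265.42546338]]
[270.5 314.5 164. ] [[ 542.48002251 -262.32731137]] [[ 542.1685634  -267.73855774]]
[257.5 306.5 165.1] [[ 540.10888574 -260.89927105]] [[ 539.3753283  -266.05630457]]
[252.5 302.5 160.7] [[ 539.19958961 -260.18667764]] [[ 538.30416366 -265.21685872]]
[275.5 296.5 138.4] [[ 543.39517332 -259.11668613]] [[ 543.24662494 -263.95639249]]
[253.5 297.5 159.5] [[ 539.38608118 -259.29671676]] [[ 538.52385356 -264.1684713 ]]
[292.5 312.5 177.2] [[ 546.50092238 -261.96698211]] [[ 546.90524447 -267.3140844 ]]
```

Request:
step_arm([
  [1,0.03,-0.002,0,0,0,0],
  [1,0.054,-0.0026,0.02,0,0,0],
  [1,0.054,-0.0026,0.06,0,0,0],
  [1,0.054,-0.0026,0.1,0,0,0],
  [1,0.054,-0.0026,0.125,0,0,0],
  [1,0.054,-0.0026,0.125,0,0,0],
  [1,0.054,-0.0026,0.125,0,0,0],
])

```text
time_s: 6.35
ee_pos: [541.9, -263.1, 106.8]
tcp_rot: [3.14, 0.001, 1.571]
force: [-0.5, 0.3, -0.7]
grip_width: 62.0
```

```bash
cat > e.py <<'E'
from h import *
import sys
t=sys.argv[1];b=[int(x) for x in sys.argv[2:10]]
for n,ro in(("side",b[:4]),("scene",b[4:])):
    s=snap(n);cv2.imwrite(f"pics/{n}{t}.png",cv2.resize(s["color"][ro[1]:ro[3],ro[0]:ro[2],::-1],None,fx=6,fy=6,interpolation=cv2.INTER_CUBIC))
o=r.get_obs();print(o["time_s"],o["ee_pos"],o["force"],o["moment"],o["grip_width"])
E
python3 e.py 5 190 230 280 320 160 200 240 280
```

```text
6.45 [ 542.10859382 -263.32339832  107.05532125] [-0.13454088  1.00693803 -0.64268551] [ 0.04241711 -0.03843332  0.01657919] 61.37316834172391
```

View pics/side5.png

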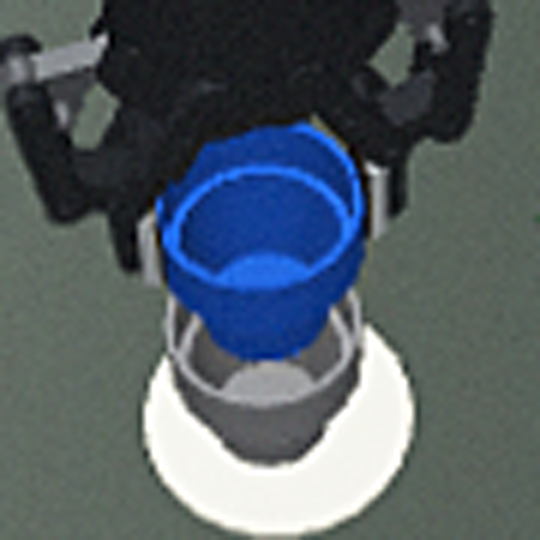

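View pics/scene5.png

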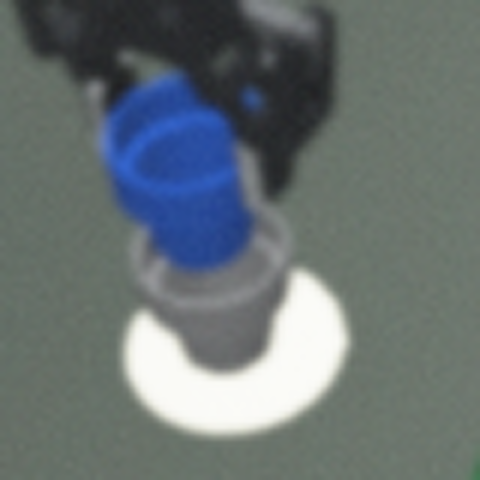

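Request:
step_arm([
  [1,0,0,0.012,0,0,0],
  [1,0,0,0.024,0,0,0],
  [1,0,0,0.034,0,0,0],
  [1,0,0,0.04,0,0,0],
  [1,0,0,0.04,0,0,0],
  [1,0,0,0.04,0,0,0],
])

```text
time_s: 7.2
ee_pos: [541.6, -263.1, 65.7]
tcp_rot: [3.141, 0.0, 1.571]
force: [0.1, 0.9, -0.6]
grip_width: 61.9
```

```bash
python3 e.py 6 190 230 280 320 160 200 240 280
```

```text
7.3 [ 541.64613611 -263.12423134   65.76549205] [ 0.4797719  -0.10544671 -1.06491196] [0.00952464 0.01842668 0.03215457] 61.497428343020516
```

View pics/side6.png

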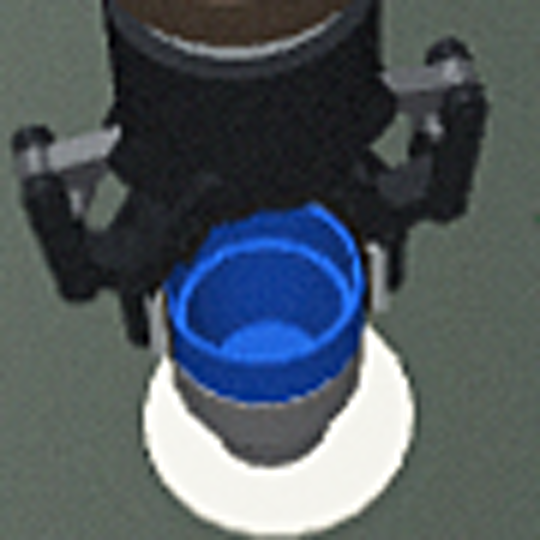

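View pics/scene6.png

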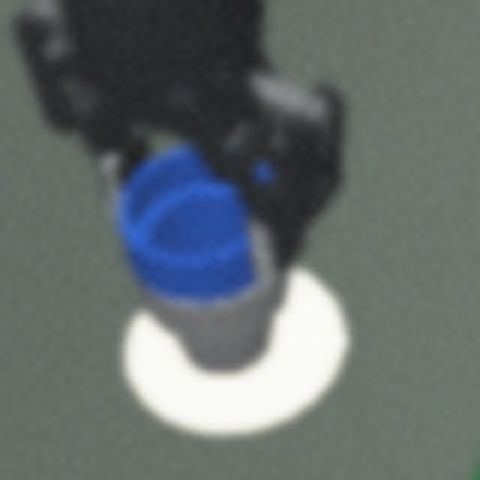

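Request:
step_arm([
  [1,0,0,0.002,0,0,0],
  [1,0,0,0.004,0,0,0],
  [1,0,0,0.005,0,0,0],
  [1,0,0,0.005,0,0,0],
])

```text
time_s: 7.8
ee_pos: [541.4, -262.9, 60.1]
tcp_rot: [-3.141, -0.0, 1.571]
force: [0.7, 0.7, -0.9]
grip_width: 61.3
```

Request:
step_arm([
  [1,0,0,0.001,0,0,0],
  [1,0,0,0.001,0,0,0],
])

```text
time_s: 8.05
ee_pos: [541.5, -263.0, 59.9]
tcp_rot: [3.141, 0.0, 1.571]
force: [-1.8, 0.4, 4.5]
grip_width: 61.7
```

Request:
step_arm([
  [1,0,0,0.001,0,0,0],
  [1,0,0,0.001,0,0,0],
])

```text
time_s: 8.3
ee_pos: [541.6, -263.1, 59.8]
tcp_rot: [3.14, 0.001, 1.571]
force: [-4.8, 1.8, 11.5]
grip_width: 61.6
```

Request:
step_arm([
  [-1,0,0,0,0,0,0],
  [-1,0,0,0,0,0,0],
  [-1,0,0,0,0,0,0],
  [-1,0,0,0,0,0,0],
  [-1,0,0,-0.02,0,0,0],
  [-1,0,0,-0.07,0,0,0],
  [-1,0.02,0,-0.13,0,0,0],
  [-1,0.08,0.003,-0.17,0,0,0],
  [-1,0.14,0.009,-0.17,0,0,0],
  [-1,0.2,0.015,-0.17,0,0,0],
  [-1,0.26,0.021,-0.17,0,0,0],
  [-1,0.32,0.027,-0.17,0,0,0],
])

```text
time_s: 9.8
ee_pos: [568.3, 59.0, 228.4]
tcp_rot: [3.141, -0.0, 1.571]
force: [1.6, -0.5, 0.8]
grip_width: 85.0
```

```bash
python3 e.py 7 190 230 280 320 160 200 240 280
```

```text
9.9 [568.40600574  62.25449562 227.9009762 ] [ 0.1540322  -0.70699911 -0.30366798] [-0.04043334 -0.00417399 -0.03132561] 85.89241016679446
```

View pics/side7.png

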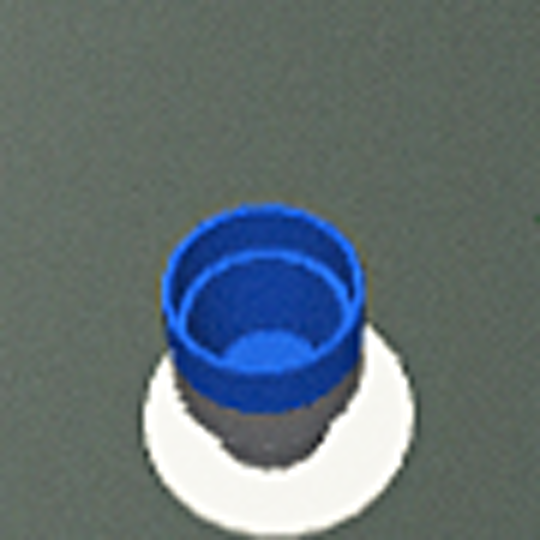

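View pics/scene7.png

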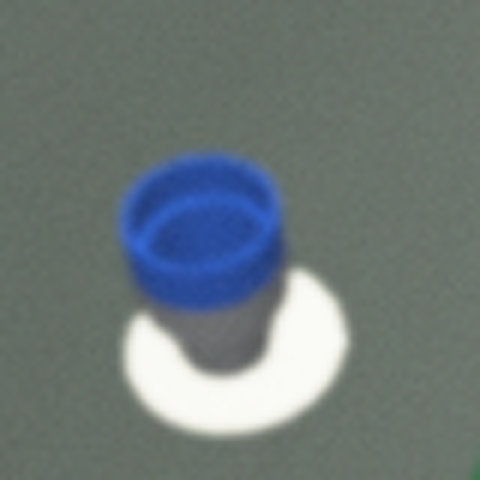

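Request:
step_arm([
  [-1,0.043,0.0046,0,0,0,0],
  [-1,0.043,0.0046,0,0,0,0],
  [-1,0.043,0.0046,0,0,0,0],
])

```text
time_s: 10.28
ee_pos: [573.0, 99.5, 228.2]
tcp_rot: [-3.141, 0.0, 1.571]
force: [-0.8, 0.1, 0.1]
grip_width: 85.5
```

```bash
python3 c.py red 120 w8; python3 - <<'E'
from h import *
s=snap("side");cn=biggest(mask(s,"blue",(205,250,265,310)));
for z in (86,88,90,95):print(z,rimfit(s,cn,z))
E
```

```text
10.275 [572.95383139  99.47974028 228.16686091] [-3.14131172e+00  3.80378355e-04  1.57091989e+00] 85.47247680394528 [-0.75016084  0.05349956  0.13259414]
(219, 157, 67, 67) 3357.0
(array([574.0753317, 102.7437939]), np.float64(0.4420095866270238), np.int64(84)) [573.1327428  183.82165472 370.56859192]
34.072004590225326
(array([574.07469673, 103.18432168,  32.05677456]), np.float64(0.9323664074654866))
86 (array([ 541.40592861, -263.20014215]), np.float64(0.5970168226058917), np.int64(40))
88 (array([ 541.16494347, -264.62155872]), np.float64(0.6086775244591343), np.int64(40))
90 (array([ 540.92303669, -266.04279312]), np.float64(0.6222332256076525), np.int64(40))
95 (array([ 540.38496407, -269.61201246]), np.float64(0.6979651097581673), np.int64(41))
```

View pics/w8.png

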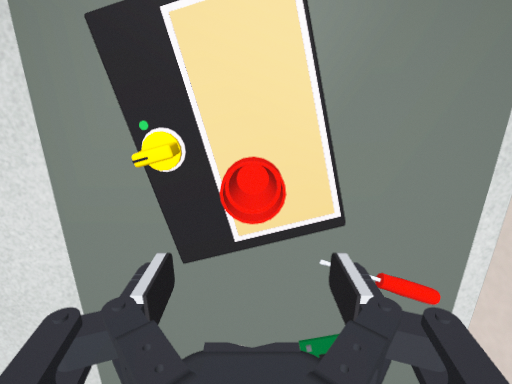

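Request:
step_arm([
  [-1,0.0025,0.001,0.05,0,0,0],
  [-1,0.0025,0.001,0.1,0,0,0],
  [-1,0.0025,0.001,0.13,0,0,0],
  [-1,0.0025,0.001,0.138,0,0,0],
  [-1,0.0025,0.001,0.138,0,0,0],
  [1,0.0025,0.001,0.138,0,0,0],
  [1,0.0025,0.001,0.138,0,0,0],
  [1,0.0025,0.001,0.138,0,0,0],
  [1,0.0025,0.001,0.138,0,0,0],
  [1,0.0025,0.001,0.138,0,0,0],
])

```text
time_s: 11.62
ee_pos: [575.1, 102.6, 92.9]
tcp_rot: [3.138, -0.0, 1.571]
force: [-0.4, -1.3, 7.4]
grip_width: 63.1
```

```bash
python3 c.py red 120.5 w9
```

```text
11.625 [575.09238014 102.58607343  92.86191237] [ 3.13793527e+00 -4.43759255e-04  1.57077496e+00] 63.07407157396379 [-0.43380368 -1.2510674   7.44228421]
(188, 206, 128, 128) 12380.5
(array([575.0841187 , 102.94902965]), np.float64(0.3069019994419849), np.int64(151)) [574.7417212  186.8055235  235.32339721]
40.41112243789759
(array([575.0962775 , 105.42641703,  33.48886196]), np.float64(2.0855424802907256))
```

View pics/w9.png

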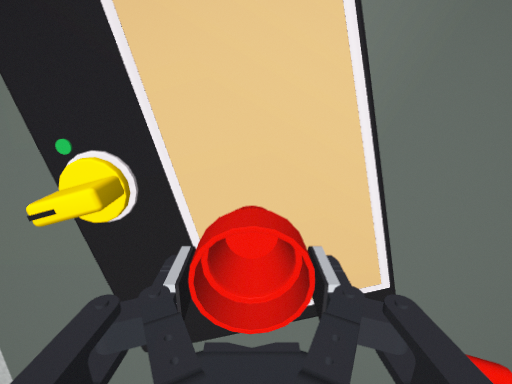

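Request:
step_arm([
  [1,0,0,-0.02,0,0,0],
  [1,0,0,-0.06,0,0,0],
  [1,0,0,-0.11,0,0,0],
  [1,-0.04,-0.003,-0.13,0,0,0],
  [1,-0.1,-0.009,-0.13,0,0,0],
  [1,-0.16,-0.015,-0.13,0,0,0],
  [1,-0.22,-0.02,-0.13,0,0,0],
  [1,-0.28,-0.025,-0.13,0,0,0],
  [1,-0.33,-0.03,-0.13,0,0,0],
  [1,-0.3655,-0.0326,-0.12,0,0,0],
  [1,-0.3655,-0.0326,-0.08,0,0,0],
  [1,-0.3655,-0.0326,-0.045,0,0,0],
])

```text
time_s: 13.18
ee_pos: [541.6, -263.9, 135.2]
tcp_rot: [3.14, 0.001, 1.57]
force: [0.4, 0.9, -0.6]
grip_width: 63.2
```

Request:
step_arm([
  [1,0,0,0,0,0,0],
  [1,0,0,0,0,0,0],
])

```text
time_s: 13.42
ee_pos: [542.1, -263.2, 137.5]
tcp_rot: [3.139, 0.001, 1.571]
force: [0.3, 0.2, -0.1]
grip_width: 62.9
```

```bash
python3 e.py 10 190 210 280 300 160 180 240 260
```

```text
13.525 [ 542.32486919 -263.26557302  137.73059236] [-0.76845748 -0.18787162  0.6641073 ] [ 0.02459081 -0.02306409 -0.01861522] 63.05400587739661
```

View pics/side10.png

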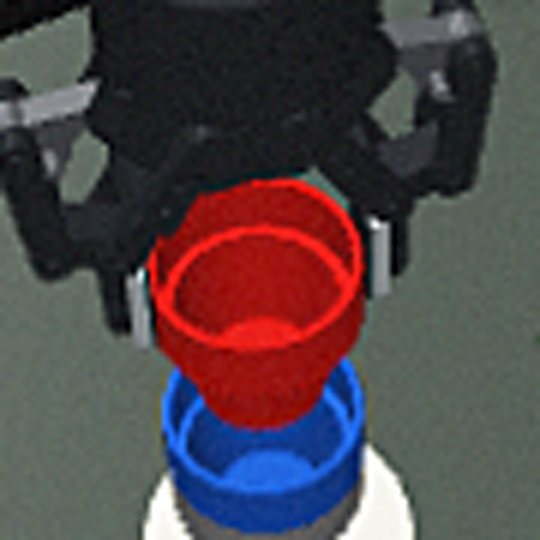

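View pics/scene10.png

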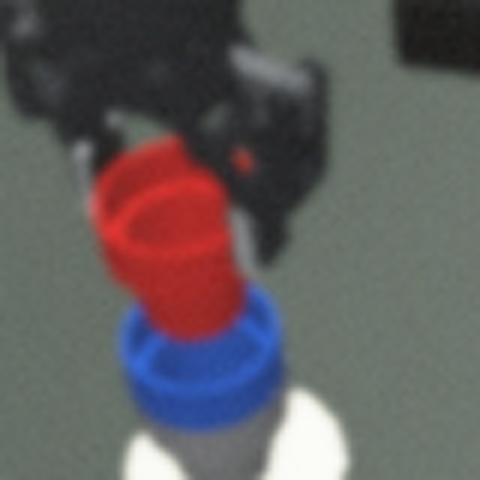

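```bash
python3 - <<'E'
from h import *
s=snap("side")
o=r.get_obs()["ee_pos"];print(o)
m=mask(s,"red",(195,215,265,300));cn=biggest(m)
a=np.linspace(0,2*np.pi,90)
x,y,z0=541.5,-262.2,o[2]-31.5
for nm,R,z in(("rim",32,60),("shoulderO",32,36),("bottom",20,0)):
    q=(proj(s,np.c_[x+R*np.cos(a),y+R*np.sin(a),0*a+z0+z])-[190,210]+.5)*6
    print(nm,q.min(0),q.max(0))
q=(proj(s,np.c_[x+32*np.cos(a),y+32*np.sin(a),0*a+88])-[190,210]+.5)*6;print("blue rim",q.min(0),q.max(0))
c=(cn-[190,210]+.5)*6
for row in range(200,440,20):
    k=c[abs(c[:,1]-row)<4];print(row,k[:,0].min(),k[:,0].max(),k[:,0].min()/2+k[:,0].max()/2)
E
```

```text
[ 542.24045631 -263.25582053  137.39415955]
rim [140.78839988 170.12450864] [361.00528846 347.16160665]
shoulderO [147.10436958 219.36546655] [361.77564891 394.79495673]
bottom [194.8615752 319.7597878] [324.08089149 427.7204315 ]
blue rim [160.27680424 321.5537966 ] [363.38132035 492.97321217]
200 195.0 333.0 264.0
220 189.0 351.0 270.0
240 159.0 363.0 261.0
260 153.0 363.0 258.0
280 153.0 363.0 258.0
300 153.0 363.0 258.0
320 159.0 357.0 258.0
340 159.0 357.0 258.0
360 171.0 339.0 255.0
380 201.0 321.0 261.0
400 207.0 315.0 261.0
420 225.0 297.0 261.0
```

Request:
step_arm([
  [1,0,-0.0007,0.012,0,0,0],
  [1,0,-0.0007,0.024,0,0,0],
  [1,0,-0.0007,0.036,0,0,0],
  [1,0,-0.0007,0.044,0,0,0],
  [1,0,-0.0007,0.047,0,0,0],
  [1,0,-0.0007,0.047,0,0,0],
  [1,0,-0.0007,0.047,0,0,0],
])

```text
time_s: 14.45
ee_pos: [540.9, -263.1, 88.8]
tcp_rot: [3.141, 0.0, 1.571]
force: [-0.0, 0.7, 0.4]
grip_width: 62.5
```

```bash
python3 e.py 11 190 210 280 300 160 180 240 260
```

```text
14.55 [ 540.8770902  -263.09491973   88.68637567] [ 0.04335483  0.19180333 -0.06898585] [0.02510227 0.00148892 0.03514412] 63.238109263198744
```

View pics/side11.png

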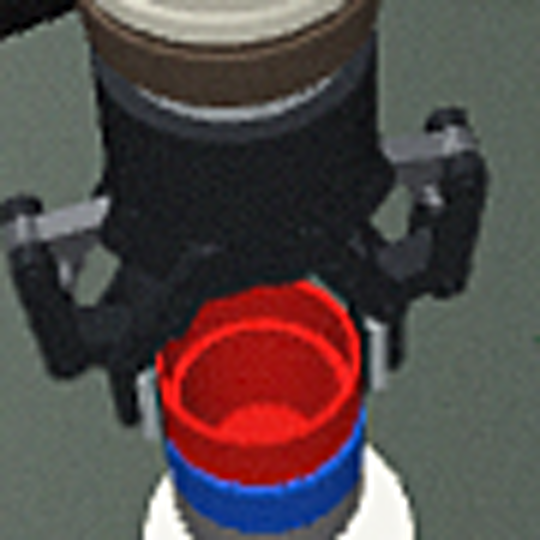

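View pics/scene11.png

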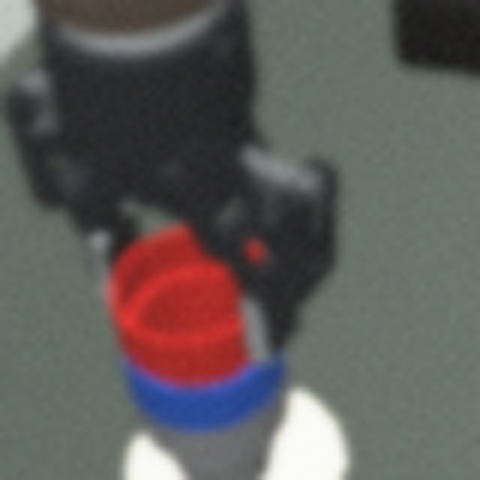

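Request:
step_arm([
  [1,0,0,0.002,0,0,0],
  [1,0,0,0.003,0,0,0],
  [1,0,0,0.003,0,0,0],
])

```text
time_s: 14.92
ee_pos: [540.7, -263.0, 85.2]
tcp_rot: [-3.141, -0.0, 1.571]
force: [-0.5, 0.6, -0.6]
grip_width: 63.1
```

Request:
step_arm([
  [1,0,0,0.001,0,0,0],
  [1,0,0,0.001,0,0,0],
])

```text
time_s: 15.18
ee_pos: [540.8, -263.1, 84.9]
tcp_rot: [3.141, 0.0, 1.571]
force: [-0.6, 0.1, 5.4]
grip_width: 63.0
```

Request:
step_arm([
  [1,0,0,0.001,0,0,0],
  [1,0,0,0.001,0,0,0],
])

```text
time_s: 15.42
ee_pos: [540.9, -263.2, 84.9]
tcp_rot: [3.14, 0.001, 1.571]
force: [-3.3, 1.1, 11.6]
grip_width: 62.7
```

Request:
step_arm([
  [-1,0,0,0,0,0,0],
  [-1,0,0,0,0,0,0],
  [-1,0,0,0,0,0,0],
  [-1,0,0,0,0,0,0],
  [-1,0,0,-0.02,0,0,0],
  [-1,0,0,-0.06,0,0,0],
  [-1,0,0,-0.11,0,0,0],
  [-1,0.04,0,-0.14,0,0,0],
  [-1,0.1,-0.01,-0.147,0,0,-0.18],
  [-1,0.16,-0.02,-0.147,0,0,-0.36],
  [-1,0.22,-0.03,-0.147,0,0,-0.54],
  [-1,0.28,-0.045,-0.147,0,0,-0.72],
])

```text
time_s: 16.92
ee_pos: [495.2, 18.8, 230.2]
tcp_rot: [3.141, 0.0, 2.296]
force: [0.4, 0.2, -0.0]
grip_width: 85.6
```

```bash
python3 e.py 12 190 200 280 320 160 180 240 280; python3 - <<'E'
from h import *
s=snap("side");
m=biggest(mask(s,"red",(205,215,265,300)))
print("red112",rimfit(s,m,112))
E
```

```text
17.025 [494.47458153  21.48869865 230.78365724] [ 1.05915279 -0.41460526  0.1688711 ] [-0.05085763 -0.02012405 -0.01999089] 85.42744266476652
red112 (array([ 540.87196736, -264.60541199]), np.float64(0.6422037897474107), np.int64(42))
```

View pics/side12.png

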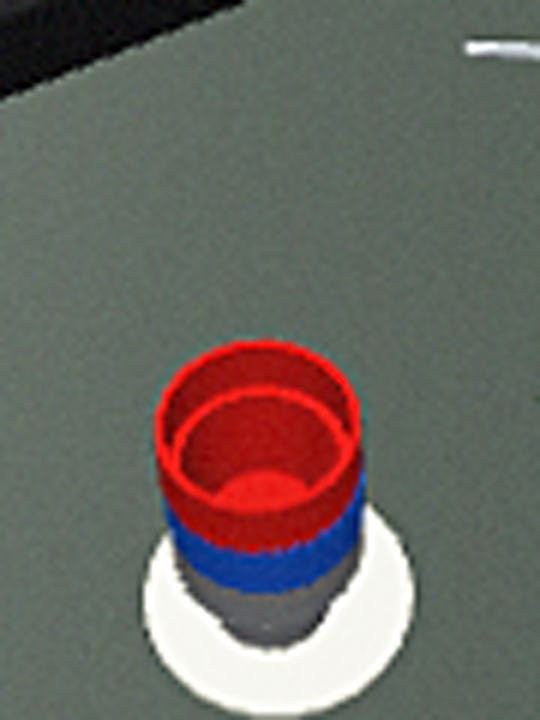

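View pics/scene12.png

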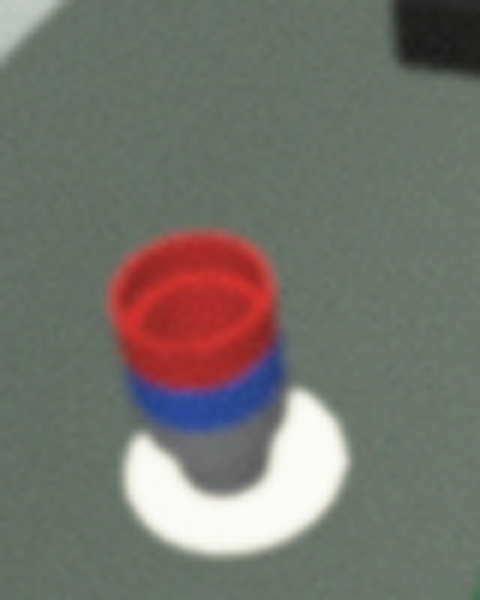

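Request:
step_arm([
  [-1,0.03,0.018,0,0,0,-0.18],
  [-1,0.06,0.036,0,0,0,-0.36],
  [-1,0.09,0.052,0,0,0,-0.54],
  [-1,0.103,0.06,0,0,0,-0.72],
  [-1,0.103,0.06,0,0,0,-0.9],
  [-1,0.103,0.06,0,0,0,-1.08],
  [-1,0.103,0.06,0,0,0,-1.11],
  [-1,0.103,0.06,0,0,0,-1.11],
])

```text
time_s: 18.08
ee_pos: [473.2, 133.4, 230.2]
tcp_rot: [-3.142, -0.0, -2.887]
force: [-0.2, 0.3, 0.5]
grip_width: 85.3
```

```bash
python3 - <<'E'
from h import *
o=r.get_obs();print(o["time_s"],o["ee_pos"],o["tcp_rot"],o["qpos"])
s=snap("wrist","w13")
w=mask(s,"yellow");cn=biggest(w);print(cv2.boundingRect(cn))
P=onz(s,cn,98);print(P.mean(0))
x,y,w_,h=cv2.boundingRect(cn);x-=20;y-=20
cv2.imwrite("pics/w13c.png",cv2.resize(s["color"][max(y,0):y+h+40,max(x,0):x+w_+40,::-1],None,fx=6,fy=6,interpolation=cv2.INTER_CUBIC));print(x,y)
E
```

```text
18.075 [473.20735643 133.38685976 230.22390959] [-3.14152753e+00 -5.36163032e-05 -2.88700813e+00] [ 2.74786666e-01 -5.28494746e-02  3.21424891e-02  1.65584321e+00
 -6.40284609e-05  2.02021409e-02]
(233, 162, 37, 45)
[467.97037851 131.81304329]
213 142
```

View pics/w13.png

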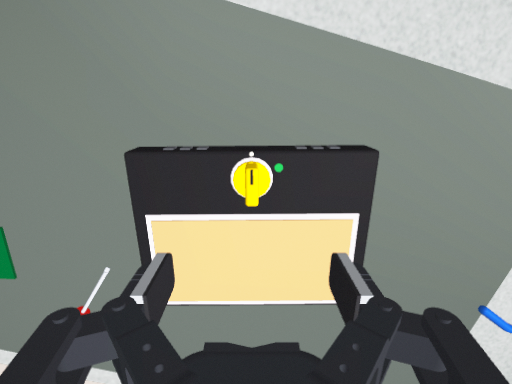

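View pics/w13c.png

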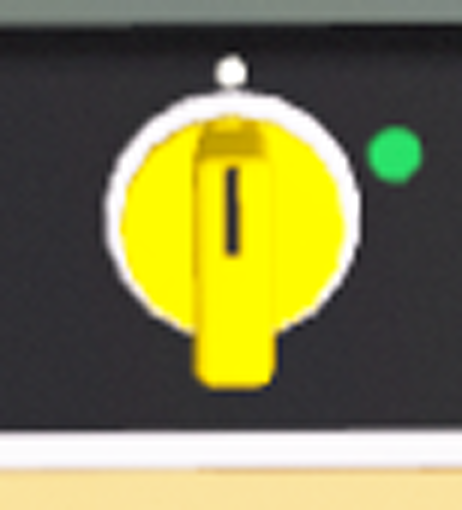

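```bash
python3 - <<'E'
from h import *
s=snap("wrist")
f=lambda a:[213+a[0]/6-.5,142+a[1]/6-.5]
print(onz(s,[f((233.5,268)),f((233.5,157)),f((233.5,382)),f((195,300)),f((272,300))],98))
print("ring",onz(s,[f((233.5,92)),f((107,210)),f((360,210))],55), "dot",onz(s,[f((395,155))],55))
print("yellow disc",onz(s,[f((233,115)),f((120,222)),f((345,222))],68))
c=np.array([473,133.9]);print(proj(s,[[*c,98]]))
E
```

```text
[[470.97461361 132.79764035]
 [451.98941231 127.85396265]
 [491.39674513 138.11551241]
 [478.30032608 127.76437204]
 [474.91846929 140.76557264]]
ring [[449.05877659 127.12529146]
 [478.13919174 108.8026879 ]
 [465.52109715 157.30824831]] dot [[453.11256202 160.87960124]]
yellow disc [[450.9011475  127.49831487]
 [476.26188269 111.8613708 ]
 [465.4735862  153.33356597]]
[[251.95036824 188.22459823]]
```

Request:
step_arm([
  [-1,0.001,0,0.05,0,0,0],
  [-1,0.001,0,0.1,0,0,0],
  [-1,0.001,0,0.14,0,0,0],
  [-1,0.001,0,0.157,0,0,0],
  [-1,0.001,0,0.157,0,0,0],
  [0.3,0.001,0,0.157,0,0,0],
  [0.3,0.001,0,0.157,0,0,0],
  [0.3,0.001,0,0.157,0,0,0],
  [0.3,0.001,0,0.157,0,0,0],
])

```text
time_s: 19.3
ee_pos: [472.1, 133.8, 73.6]
tcp_rot: [3.142, 0.0, -2.882]
force: [0.5, -0.4, 0.0]
grip_width: 30.3
```

```bash
python3 - <<'E'
from h import *
o=r.get_obs();print(o["time_s"],o["ee_pos"],o["force"],o["grip_width"])
s=snap("wrist","w14")
s=snap("side");cv2.imwrite("pics/s14.png",cv2.resize(s["color"][90:210,120:270,::-1],None,fx=5,fy=5))
E
```

```text
19.3 [472.06571881 133.80421341  73.63728647] [ 0.45042564 -0.40495323  0.01062307] 30.285723579304587
```

View pics/w14.png

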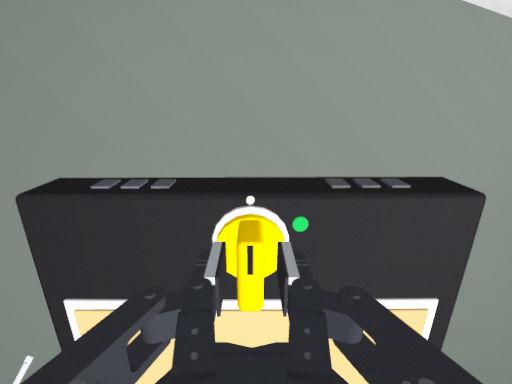

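View pics/s14.png

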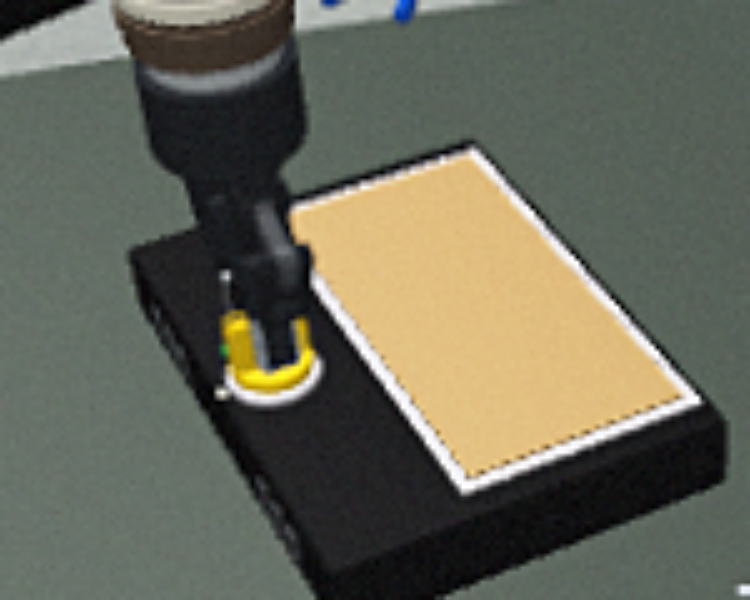

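Fingers straddle the bar centrally (pads at columns 216 and 290, bar at 250), clear of the base. Closing.

Request:
step_arm([
  [1,0,0,0,0,0,0],
  [1,0,0,0,0,0,0],
  [1,0,0,0,0,0,0],
  [1,0,0,0,0,0,0],
  [1,0,0,0,0,0,0],
])

```text
time_s: 20.02
ee_pos: [472.0, 133.2, 73.5]
tcp_rot: [-3.141, 0.0, -2.883]
force: [-1.2, -4.7, 3.5]
grip_width: 12.8
```

Request:
step_arm([
  [1,0,0,0,0,0,0.13],
  [1,0,0,0,0,0,0.26],
  [1,0,0,0,0,0,0.39],
])

```text
time_s: 20.4
ee_pos: [472.1, 133.5, 73.5]
tcp_rot: [-3.141, 0.0, 3.006]
force: [-0.0, -2.2, 3.1]
grip_width: 12.9
```

Request:
step_arm([
  [1,0,0,0,0,0,0.13],
  [1,0,0,0,0,0,0.26],
  [1,0,0,0,0,0,0.39],
  [1,0,0,0,0,0,0.52],
  [1,0,0,0,0,0,0.65],
  [1,0,0,0,0,0,0.76],
  [1,0,0,0,0,0,0.8],
  [1,0,0,0,0,0,0.8],
])

```text
time_s: 21.4
ee_pos: [472.4, 134.0, 73.5]
tcp_rot: [3.14, 0.0, 2.211]
force: [3.3, -0.2, 1.5]
grip_width: 12.8
```

```bash
python3 - <<'E'
from h import *
o=r.get_obs();print(o["time_s"],o["ee_pos"],o["force"],o["moment"],o["grip_width"],o["tcp_rot"],o["qpos"])
s=snap("wrist","w15")
E
```

```text
21.4 [472.37280289 133.99566388  73.51548454] [ 3.25772268 -0.21166623  1.50533018] [-0.09705065 -0.54478551 -0.15905633] 12.799847231838516 [3.14045642e+00 1.66043441e-04 2.21108104e+00] [ 2.76259328e-01 -5.68082293e-02 -2.74123839e-01  1.35235982e+00
  2.49379697e-04  1.20677099e+00]
```

View pics/w15.png

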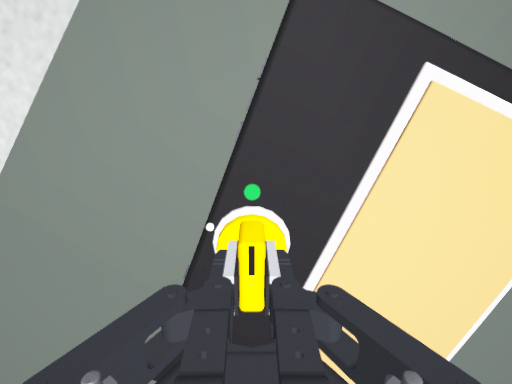

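The line (column 252) points at the green dot (252,192). Release and retreat.

Request:
step_arm([
  [-1,0,0,0,0,0,0],
  [-1,0,0,0,0,0,0],
  [-1,0,0,0,0,0,0],
  [-1,0,0,0,0,0,0],
  [-1,0,0,0,0,0,0],
  [-1,0,0,0,0,0,0],
  [-1,0,0,-0.03,0,0,0],
  [-1,0,0,-0.08,0,0,0],
  [-1,0,0,-0.13,0,0,0],
  [-1,0,0,-0.15,0,0,0],
  [-1,0,0,-0.15,0,0,0],
  [-1,0,0,-0.15,0,0,0],
])

```text
time_s: 22.95
ee_pos: [471.6, 133.7, 222.0]
tcp_rot: [-3.14, -0.001, 2.211]
force: [-0.0, 0.2, -0.7]
grip_width: 85.5
```

```bash
python3 - <<'E'
from h import *
o=r.get_obs();print(o["time_s"],o["ee_pos"],o["force"],o["grip_width"])
s=snap("wrist","w16")
s=snap("side","s16");cv2.imwrite("pics/s16c.png",cv2.resize(s["color"][100:384,130:380,::-1],None,fx=2,fy=2));snap("scene","c16")
E
```

```text
22.95 [471.62230971 133.68244856 221.99704425] [-0.02272108  0.19819573 -0.71358719] 85.51204321738723
```

View pics/w16.png

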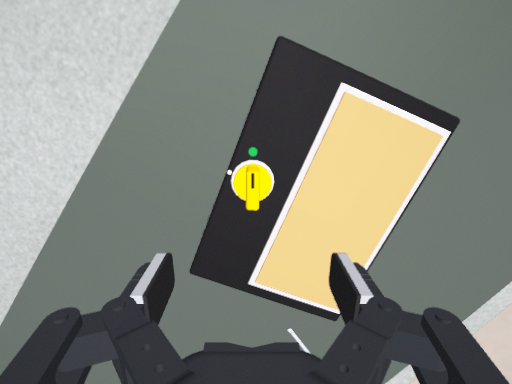

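View pics/s16c.png

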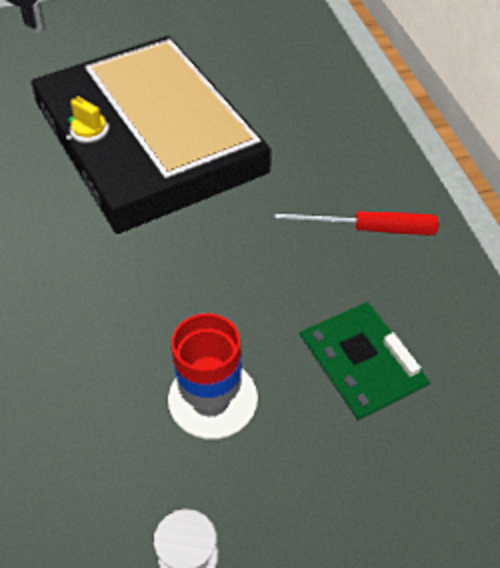

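View pics/c16.png

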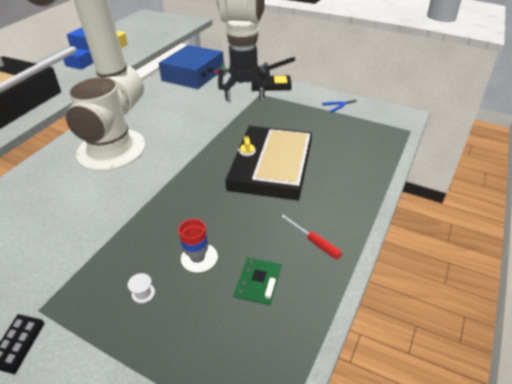

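```bash
python3 -c "
from h import *
print(r.hand_in())"
```

```text
the job is handed in; nothing more can be done
None
```

The job is done and handed in at about 23 s of the 69 s allowed. The blue cup is nested in the grey cup on the coaster, the red cup is nested in the blue one, and the switch was then turned to on.

- **Nesting:** Each cup was lowered until it met firm contact, about 11 N at the wrist. The red cup's contact height was about 25 mm above the blue cup's. About 1 mm of that is the difference in how high each cup was gripped, which leaves the expected 24 mm step.
- **Stack:** After release, the side view puts the blue and red rims on the same axis within 0.3 mm, with each collar showing whole. The side camera reads about 2 mm off the wrist camera in y, so I took positions from the wrist view.
- **Switch:** It was gripped, turned about 1.19 rad clockwise and released. In the last wrist view the line on the bar still points at the green dot.
- **Bystanders:** In the last scene and side pictures, the spool, screwdriver and board look unmoved. I compared them by eye only and did not measure them. The gripper is open about 220 mm above the work surface, touching nothing.

One small thing: when the cups reached home the wrist also felt 3–5 N sideways, which the play in the fit took up.

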